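Stack two cheese wedges on a marble slab let into a serving board

ROBOT

A 6-joint arm with a two-finger parallel gripper is mounted at the origin on a cart in front of the work surface, level with it; the furniture and walls round the work are solid. World frame = base frame: x ahead of the robot, y to its left, z up, the work surface at z = 0. Lengths are in m, angles in rad, forces in N, time in s.
With the tool pointing down it reaches from about 0.25 to 0.775 m from the base axis. Payload 4 kg.
Tool frame: the origin (TCP) lies between the finger pads; the fingertips stand 11 mm ahead of it and the grasp point (between the pads) lies 8 mm behind it (ctrl.finger_overhang is the distance from the TCP to the fingertips, in m); z points along the fingers, y is the line along which they close (so a half turn about z gives the same grasp; the last joint's range is limited). The gripper opens to 94 mm and grips with 3 to 60 N. Pads are 16 mm wide; open, the fingers measure 119 mm over their backs; the gripper's body (75 mm by 177 mm) begins 78 mm behind the grasp point.
Start: joints at [-1.281, 0.087, 1.371, -0, 1.684, -0.103], TCP at [0.211, -0.508, 0.178] pointing down, gripper open.
Joint ranges: [-3.1, 3.1], [-0.76, 2.03], [0.27, 2.55], [-1.08, 4.22], [0.17, 2.65], [-2.57, 2.57]. Speed limits (rad/s): [2.79, 2.79, 3.14, 3.14, 3.14, 3.14].

INTERFACE

Orientations are given as a unit quaternion [x, y, z, w].
In Python, from station import sensors, imaging, job, ctrl gives the robot as it stands.
- The arm moves only by the tool carry_out, never from a script. Its argument "rows" is a list that holds one entry, the list of rows, each a list of 7 numbers: the shift along the tool's x, y, z each as a share of 0.5 m, from -1 to 1, then the turn, a rotation vector about the tool's x, y, z each as a share of 180 degrees, from -1 to 1, then the opening, from 0 (shut) to 1 (fully open). In form: [[[tx, ty, tz, wx, wy, wz, jaw], ...]]. A call has exactly 10 rows; each row is the pose to reach, as a shift and turn from the pose commanded when the call began, along the tool's axes at that moment, turning the shorter way round; what a row does not reach only later rows make up. A row lasts 1/8 s, in which the tool goes at most 62.5 mm and 10.7 degrees, less where a joint would pass 70% of its speed; a pose out of reach is approached as far as the arm can. A call with a number of a shift or a turn outside -1 to 1 is refused whole. A call with a gripper value outside its range is refused whole. The fingers move at their own pace and stop on an object; "newtons" is the grip in N (left out, the last holds). Time passes only in rows, so rows that repeat a pose let the fingers close, or fill a call up. It gives the time, the measured TCP pose, the force, the opening and the grip force at its end, in the units of the state.
- sensors.get_state(): the state, without advancing time (a new reading comes with each control period).
- imaging.grab_frame(name): name is "scene" or "top" or "wrist"; returns the picture (420x560x3 uint8, red, green, blue); there is no depth.
- imaging.camera_info(name): a dict with "fx", "fy", "cx", "cy" (pixels), "dist" ([k1, k2, p1, p2, k3] as OpenCV has them; the pictures are not rectified), "pose" (4x4, takes a point from camera to world coordinates). Camera axes: x right, y down, z forward; pixel columns grow to the right and rows downward; lengths in m; the calibration is good to about 2 mm. A picture is of the moment at which its call begins: read the wrist's pose just before it. camera_info takes no time and is no camera call; for the wrist camera it gives the pose at the moment of the call.
- job.sign_off(): hands the job in; it is judged then, once.
The state is a dict: "clock": time; "joint_positions": joint angles; "joint_velocities": joint speeds; "tau": joint torques, N m; "tool_pos": TCP position; "orientation": TCP orientation; "wrist_force": force on the tool from outside, world axes, zero at the start; "torque": the same for the moment, N m; "gripper_width": finger opening in m; "grasp_force": force on a finger pad.
Only numpy, scipy, OpenCV 4.12 (cv2) and the standard library are available. Lean on these libraries where they do the work, as an engineer would, in place of code of your own. Each camera call takes 0.05 s, during which the arm holds its last target. There are 200 camera calls.

TASK

Make up the cheese board: slide the marble slab along the wooden board until it drops fully home in the recess, without lifting it off the board. Then stack the cheese in the middle of the slab: the larger wedge lying flat along it, and the smaller wedge resting squarely on the larger one's slope, turned so that its own top comes out level. Do not disturb the honey jar or the lemon.

Things in the scene. Friction and masses are not known exactly. Their poses are not given: they have to be found in the camera images.
- board: Dark wooden serving board, 200 mm (its x) by 280 mm (its y), 20 mm thick; it does not move. Origin: centre of its underside, on the worktop; z up. One half of its top has a recess (see recess); the slab starts on the other half.
- recess (a point): Centre of the floor of the rectangular recess in the board, 66 mm along the board's +y from the board's centre and 12 mm above the worktop. The recess is 136 mm along the board's x, 72 mm along its y, and 8 mm deep, with a closed floor.
- slab: White marble slab, 130 mm (its x) by 66 mm (its y) by 18 mm thick, 0.42 kg, lying on the board's top. Origin: centre of its underside; z up. It fits the recess with 3 mm to spare on each side, its x along the board's x (either way round), and then stands 10 mm above the board's top.
- big_wedge: Larger wedge of firm yellow cheese, 110 mm long (x), 54 mm wide (y, flat parallel sides), about 0.2 kg, lying on its flat base. Origin: centre of the base; z up; the thick end, with a brown rind, is at +x. Its top is level, 44 mm high, from x = +35 to +55 mm, then slopes straight down at 14.9 degrees (0.261 rad) to 20 mm high at the thin end.
- big_slope (a point): Middle of the sloping part of the larger wedge's top: 10 mm towards the thin end from the wedge's origin (its x = -10 mm), 32 mm above its base.
- small_wedge: Smaller wedge of the same cheese, 90 mm long (x), 50 mm wide (y, flat parallel sides), about 0.13 kg, lying on its flat base. Origin: centre of the base; z up; the thick end, with a brown rind, is at +x. Its top slopes straight from 40 mm to 16 mm high, 14.9 degrees (0.261 rad): base down on the larger wedge's slope, thick end over the other's thin end, its top is level.
- small_top (a point): Middle of the smaller wedge's top face, 28 mm above the centre of its base; its z is square to the top face (straight up when that face is level).
- honey_jar: Bystander: honey jar with a pale lid, 66 x 72 x 102 mm, origin at the centre of its underside.
- lemon: Bystander: yellow lemon, 78 x 55 x 56 mm, origin under its centre.
There are look-alikes about, which are no part of the job. What is shaped like the slab but orange or purple is not meant.

How it is judged:
On the way, in this order (a step that is already met when the one before it is completed fails the run):
1. the slab has dropped home in the recess (z of slab in the frame of board below 0.0145 m and horizontal distance between slab and recess below 0.01 m and angle between the x axis of slab and the x axis of board, either way round below 0.08 rad), for 0.2 s.
2. the larger wedge lies flat along the middle of the slab (all of step 1 and z of big_wedge in the frame of slab between 0.0155 and 0.0215 m and horizontal distance between big_wedge and slab below 0.02 m and angle between the x axis of big_wedge and the x axis of slab, either way round below 0.35 rad and angle between big_wedge's own z axis and vertical below 0.06 rad and contact force between the fingers and big_wedge below 0.1 N), for 0.2 s.
At the end, for the whole second after the job is handed in: Slab on the recess floor (2.5 mm), within 10 mm, 0.08 rad of true; larger wedge flat on it (0.06 rad), within 20 mm of its centre and 0.35 rad of its length; smaller wedge on the larger, within 25 mm of the middle of the slope and 0.35 rad of square, top level within 0.12 rad; all at rest (all of step 1 and z of big_wedge in the frame of slab between 0.0155 and 0.0215 m and horizontal distance between big_wedge and slab below 0.02 m and angle between the x axis of big_wedge and the x axis of slab, either way round below 0.35 rad and angle between big_wedge's own z axis and vertical below 0.06 rad and angle between small_top's own z axis and vertical below 0.12 rad and contact force between small_wedge and big_wedge above 0.2 N and angle between the y axis of small_wedge and the y axis of big_wedge, either way round below 0.35 rad and horizontal distance between small_wedge and big_slope below 0.025 m and z of small_wedge in the frame of big_wedge above 0.022 m and linear speed of each of slab, big_wedge, small_wedge below 0.02 m/s); the robot touches nothing.
It fails at once if the slab is lifted off the board (its underside more than 15 mm above the board's top) (z of slab in the frame of board above 0.035 m).
It fails at once if the honey jar is moved by more than 30 mm (distance of honey_jar from where it was at the start of the episode above 0.03 m).
It fails at once if the honey jar is tipped over (angle between honey_jar's own z axis and vertical above 0.35 rad).
It fails at once if the lemon is moved by more than 30 mm (distance of lemon from where it was at the start of the episode above 0.03 m).
It also fails if it takes over 66 s, if anything falls off the work surface, if the arm or the gripper's body presses on something with over 40 N, if the wrist force passes 120 N, or if a joint passes its speed limit or range.

## Working session

There is one attempt and no reset: what is moved stays moved. The work goes in short steps, Python scripts to look and compute and a tool call to move; the robot and the scene stay as the last step left them, time stands still between calls to the robot, and variables do not carry over. Pictures are saved under pics/ and viewed, at most 13 in all, crops included, and the job is handed in when it is done.

Besides the shell and the picture viewer there is one more tool, called in YAML: its name, and indented under it one key for each argument. carry_out: Moves the arm, as the interface text tells. Shift numbers are shares of 0.5 m and turn numbers shares of 180 degrees, none past 1 either way. Its arguments: {"type":"object","properties":{"rows":{"type":"array","items":{"type":"array","items":{"type":"array","items":{"type":"number","minimum":-1,"maximum":1}}}},"newtons":{"type":"number"}},"required":["rows"]}

```bash
mkdir -p pics; ls
python3 - <<'E'
from station import sensors, imaging, job, ctrl
import cv2, numpy as np
for n in ["scene","top"]:
    im=imaging.grab_frame(n); cv2.imwrite(f"pics/{n}0.png",cv2.cvtColor(im,cv2.COLOR_RGB2BGR))
    c=imaging.camera_info(n); print(n,{k:np.round(v,4).tolist() for k,v in c.items()})
s=sensors.get_state(); print({k:np.round(v,4).tolist() for k,v in s.items()})
E
```

```text
pics
scene {'fx': 407.6723, 'fy': 407.6723, 'cx': 283.5549, 'cy': 211.938, 'dist': [-0.0786, 0.0, 0.0, 0.0, 0.0], 'pose': [[-0.8779, -0.2811, 0.3877, 0.1385], [-0.4786, 0.5435, -0.6896, 0.6632], [-0.0168, -0.7909, -0.6117, 0.6318], [0.0, 0.0, 0.0, 1.0]]}
top {'fx': 515.1282, 'fy': 515.1282, 'cx': 277.0274, 'cy': 209.4918, 'dist': [0.0415, 0.0, 0.0, 0.0, 0.0], 'pose': [[-0.43, -0.8168, 0.3847, -0.094], [-0.9028, 0.3909, -0.1793, 0.3016], [-0.004, -0.4244, -0.9055, 1.4544], [0.0, 0.0, 0.0, 1.0]]}
{'clock': 0.1, 'joint_positions': [-1.2811, 0.0878, 1.3721, -0.0, 1.6836, -0.1031], 'joint_velocities': [0.0005, -0.0026, -0.0025, 0.0002, 0.0011, 0.0008], 'tau': [0.0025, -34.1252, -30.3302, 0.0721, 0.0304, -0.0001], 'tool_pos': [0.2104, -0.5076, 0.177], 'orientation': [0.9808, 0.1951, -0.0001, -0.0009], 'wrist_force': [-0.0918, -0.2146, -0.6158], 'torque': [0.0073, -0.0101, -0.061], 'grasp_force': 0.0, 'gripper_width': 0.0942}
```

View pics/scene0.png

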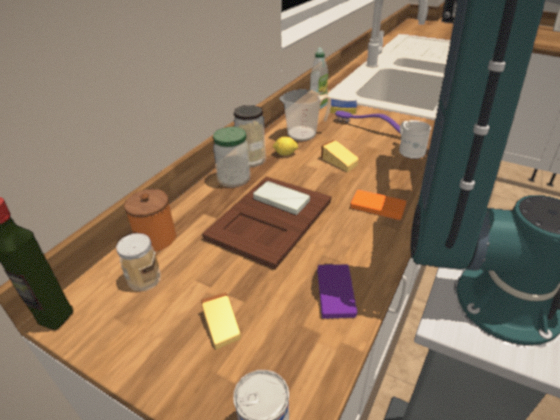

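View pics/top0.png

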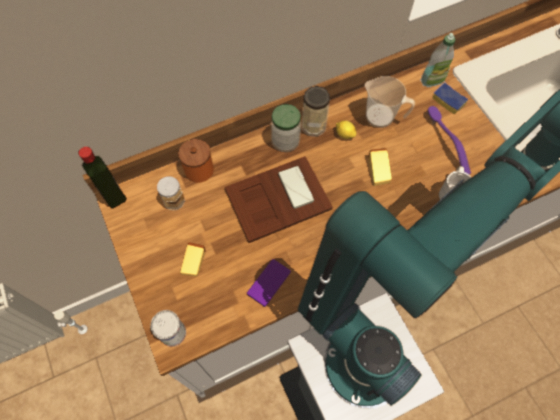

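Candidates: white slab at top (296,187), scene (281,197). The look-alikes are orange at scene (379,204) and purple at scene (337,290). Wedges are at top (192,260) and (381,167), and I still have to tell which is larger. The lemon is at top (346,129), and the honey jar with the pale lid at top (170,192). Next, enlarged crops.

Run:
```python
import cv2, numpy as np
t=cv2.imread("pics/top0.png"); s=cv2.imread("pics/scene0.png")
def c(im,x,y,w,h,f): return cv2.resize(im[y:y+h,x:x+w],None,fx=f,fy=f,interpolation=cv2.INTER_CUBIC)
# board top crop 5x: 112x... 
a=c(t,220,154,115,86,4)   #460x344
b=c(t,172,235,42,43,8)    #336x344
d=c(t,362,142,42,32*1+11,8)   
e=c(s,200,290,46,60,4) ; f=c(s,316,136,46,40,4); g=c(s,202,175,132,90,2)
W=np.zeros((600,800,3),np.uint8)
W[:344,:460]=a; W[:344,464:800]=b
d=cv2.resize(d,(252,258))  #6x
W[344:600,0:252]=d[:256]
W[344:584,256:440]=e; W[344:504,444:628]=f; 
cv2.imwrite("pics/crop1.png",W)
```

```text
(no output)
```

View pics/crop1.png

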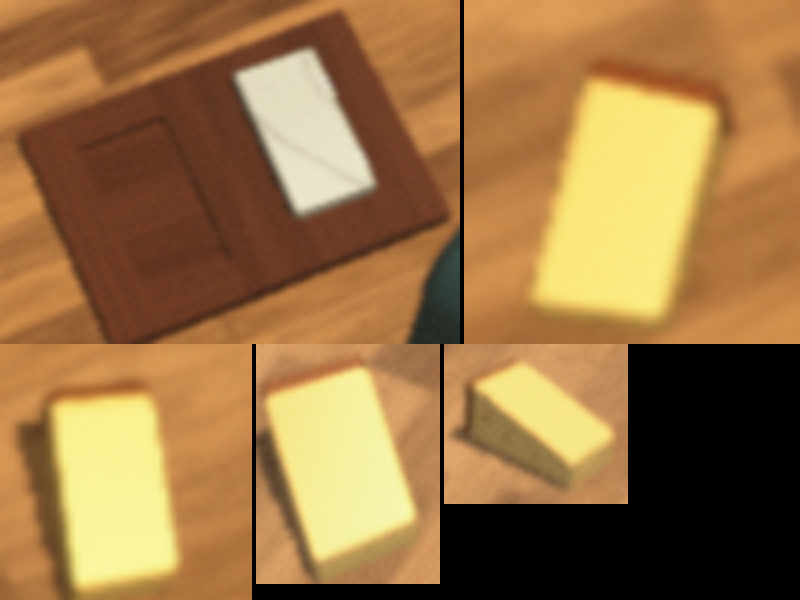

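The crops show the board corners at top ≈ (225,188), (306,157), (332,208), (247,240). The slab is plain white, with corners at (279,172), (298,166), (314,200), (295,208), and the recess is on the left half. Both wedges have the rind end towards the top of the picture. I'll fit poses and sizes from these.

```bash
cat > h.py <<'E'
import numpy as np, cv2
from station import imaging, sensors
from scipy.optimize import least_squares
from scipy.spatial.transform import Rotation as R
def proj(ci,P):
    T=np.linalg.inv(np.array(ci["pose"])); K=np.array([[ci["fx"],0,ci["cx"]],[0,ci["fy"],ci["cy"]],[0,0,1.]])
    return cv2.projectPoints(np.float64(P),cv2.Rodrigues(T[:3,:3])[0],T[:3,3],K,np.float64(ci["dist"]))[0][:,0]
def rot(P,x,y,a):
    c,s=np.cos(a),np.sin(a); P=np.asarray(P,float)
    return np.c_[x+c*P[:,0]-s*P[:,1], y+s*P[:,0]+c*P[:,1], P[:,2]]
def fit(obs,P,g,scale=False):
    """obs: list of (camera_info, pixels); P model points; g=[x,y,yaw] guess"""
    def f(v):
        Q=np.array(P,float)
        if scale: Q=Q*[v[3],v[3],1]
        return np.concatenate([(proj(c,rot(Q,*v[:3]))-np.array(p)).ravel() for c,p in obs])
    r=least_squares(f,list(g)+([1.] if scale else []))
    return r.x, np.sqrt(np.mean(r.fun**2))
E
python3 - <<'E'
from h import *
T=imaging.camera_info("top");S=imaging.camera_info("scene")
def box(lx,ly,z): return [[lx/2,ly/2,z],[-lx/2,ly/2,z],[-lx/2,-ly/2,z],[lx/2,-ly/2,z]]
# board corner order in pixel: left, topright, right, botleft
def best(obs,P,nm,scale=False):
    rs=[fit(obs,P,[.5,-.1,a],scale) for a in np.arange(-3,3.2,.75)]
    r=min(rs,key=lambda r:r[1]); print(nm,np.round(r[0],4),"rms",round(r[1],2)); return r
# board: +y end (recess) corners are left, botleft ; -y end topright,right. try both handedness not needed: x=y cross z
B=[[225,188.5],[305.75,156.75],[332,208],[247,240]]
for o in (0,1):
    P=np.array(box(.2,.28,.02)); # ++,-+,--,+-
    idx=[[0,3,2,1],[1,2,3,0]][o]
    best([(T,B)],P[idx],"board%d"%o)
Sl=[[278.75,172],[298.25,165.75],[314,200.25],[295,208]]
P=np.array(box(.13,.066,.038))
for idx in ([0,3,2,1],[1,2,3,0]): best([(T,Sl)],P[idx],"slab",True)
A=[[187.1,244.75],[204,247.9],[196.75,275],[180.9,272.5]]
As=[[228,295.75],[203,302.75],[214.75,344.25],[239.75,333.75]]
Bw=[[370.3,151.8],[387.5,150.2],[391.7,179.7],[374.5,182.2]]
Bs=[[335.5,140.5],[323.75,146],[347.5,166.25],[358.25,158.25]]
big=lambda:[[.055,.027,.044],[.055,-.027,.044],[-.055,-.027,.02],[-.055,.027,.02]]
sm=lambda:[[.045,.025,.04],[.045,-.025,.04],[-.045,-.025,.016],[-.045,.025,.016]]
for n,t,s in (("A",A,As),("B",Bw,Bs)):
  for m,P in (("big",big()),("small",sm())):
    for o in ([0,1,2,3],[1,0,3,2]):
      best([(T,t)],np.array(P)[o],n+m+str(o[0])+"top",True)
      for so in ([0,1,2,3],[1,0,3,2]):
        P2=np.array(P)[o]; best([(S,s)],P2[so],n+m+str(o[0])+str(so[0])+"scene",True)
E
```

```text
board0 [ 0.552  -0.0021 -0.0444] rms 0.87
board1 [ 0.5614 -0.0046 -0.1788] rms 40.69
slab [ 0.5538 -0.0673 -0.0717  1.0086] rms 0.37
slab [ 0.5528 -0.0672  3.1692  0.5542] rms 12.91
Abig0top [ 0.4704  0.3128 -0.6562  0.7486] rms 1.22
Abig00scene [ 0.4667  0.3174 -0.6922  0.246 ] rms 14.16
Abig01scene [ 0.4679  0.3163 -0.7     0.7403] rms 1.83
Abig1top [ 0.4702  0.3129 -0.8201  0.3876] rms 9.3
Abig10scene [ 0.4679  0.3163 -0.7     0.7403] rms 1.83
Abig11scene [ 0.4667  0.3174 -0.6922  0.246 ] rms 14.16
Asmall0top [ 0.472   0.3128 -0.6584  0.8967] rms 0.7
Asmall00scene [ 0.4689  0.3151 -0.6882  0.2446] rms 14.43
Asmall01scene [ 0.47    0.314   2.4435 -0.8819] rms 1.05
Asmall1top [ 0.4718  0.313  -3.991  -0.4244] rms 9.57
Asmall10scene [ 0.47    0.314   2.4435 -0.8819] rms 1.05
Asmall11scene [ 0.4689  0.3151 -0.6882  0.2446] rms 14.43
Bbig0top [ 0.5059 -0.3424 -0.3452  0.9049] rms 0.83
Bbig00scene [ 0.5038 -0.3431  0.3763  0.5727] rms 7.04
Bbig01scene [ 0.5049 -0.3438 -0.3623  0.8831] rms 0.64
Bbig1top [ 0.5056 -0.3423  2.9499 -0.4282] rms 9.89
Bbig10scene [ 0.5049 -0.3438 -0.3623  0.8831] rms 0.64
Bbig11scene [ 0.5038 -0.3431  0.3763  0.5727] rms 7.04
Bsmall0top [ 0.5076 -0.3442 -3.4816 -1.0768] rms 0.29
Bsmall00scene [ 0.5063 -0.3499  0.4336  0.6887] rms 7.18
Bsmall01scene [ 0.5072 -0.3504 -3.4751 -1.0534] rms 0.51
Bsmall1top [ 0.5072 -0.3441 -3.298  -0.4592] rms 10.16
Bsmall10scene [ 0.5072 -0.3504 -3.4751 -1.0534] rms 0.51
Bsmall11scene [ 0.5063 -0.3499  0.4336  0.6887] rms 7.18
```

Size ratio A/B is 0.83, so B (right, near y=-0.34) is the larger wedge and A (y=+0.31) the smaller. The robot side is ready: next I'll check where the wrist camera sits and plan the first move.

```bash
cat >> h.py <<'E'
def rows(cur,tgt):
    """cur/tgt: (pos, quat) -> 6 shares"""
    a=R.from_quat(cur[1]); d=a.inv().apply(np.array(tgt[0])-cur[0])/.5
    w=(a.inv()*R.from_quat(tgt[1])).as_rotvec()/np.pi
    return np.round(np.r_[d,w],4)
def down(yaw): return np.array([np.cos(yaw/2),np.sin(yaw/2),0,0])  # tool x at yaw, z down
def apply(cur,row):
    a=R.from_quat(cur[1]); return cur[0]+a.apply(np.array(row[:3])*.5),(a*R.from_rotvec(np.array(row[3:6])*np.pi)).as_quat()
E
python3 - <<'E'
from h import *
from station import ctrl
print([x for x in dir(ctrl) if x[0]!='_'])
w=imaging.camera_info("wrist"); print(w["fx"],w["cx"],w["cy"],w["dist"])
s=sensors.get_state(); a=R.from_quat(s["orientation"]); 
print("cam in tool",np.round(a.inv().apply(np.array(w["pose"])[:3,3]-s["tool_pos"]),4), np.round(a.inv().as_matrix()@np.array(w["pose"])[:3,:3],3))
cur=(np.array([.211,-.508,.178]),down(.3927))
print(np.round(R.from_quat(s["orientation"]).as_matrix(),3))
print(rows(cur,([.46,-.33,.25],down(-.05))))
E
```

```text
['Unreachable', 'finger_overhang']
313.1041890668098 284.7047549787384 206.4308070890472 [-0.07281608  0.          0.          0.          0.        ]
cam in tool [ 0.0754 -0.0005 -0.2073] [[ 0.    -0.965 -0.264]
 [ 1.     0.     0.   ]
 [-0.    -0.264  0.965]]
[[ 0.924  0.383 -0.001]
 [ 0.383 -0.924  0.002]
 [ 0.    -0.002 -1.   ]]
[ 0.5963 -0.1383 -0.144   0.      0.      0.1409]
```

carry_out:
  rows:
    - [[0.14,-0.03,0.01,0,0,0.05,1],[0.28,-0.06,0.02,0,0,0.1,1],[0.42,-0.1,0.03,0,0,0.14,1],[0.58,-0.138,0.036,0,0,0.14,1],[0.6,-0.138,0.036,0,0,0.14,1],[0.6,-0.138,0.036,0,0,0.14,1],[0.6,-0.138,0.036,0,0,0.14,1],[0.6,-0.138,0.036,0,0,0.14,1],[0.6,-0.138,0.036,0,0,0.14,1],[0.6,-0.138,0.036,0,0,0.14,1]]

```text
clock: 1.35
tool_pos: [0.4606, -0.3303, 0.1602]
orientation: [1.0, -0.024, 0.0, 0.0]
wrist_force: [-0.7, -0.2, 0.4]
gripper_width: 0.0941
grasp_force: 0.0
```

Run:
```python
from h import *; import pickle
cur=(np.array([.211,-.508,.178]),down(.3927))
cur=apply(cur,[0.6,-0.138,0.036,0,0,0.14]); print(cur)
w=imaging.camera_info("wrist"); im=imaging.grab_frame("wrist"); cv2.imwrite("pics/wb.png",im[:,:,::-1]); pickle.dump(w,open("wb.pkl","wb"))
s=sensors.get_state(); print(s["clock"],s["tool_pos"],s["orientation"])
print(rows(cur,([.55,-.01,.16],down(-.05))))
```

```text
(array([ 0.46175854, -0.32944705,  0.16      ]), array([ 0.99972244, -0.02355931,  0.        ,  0.        ]))
1.4 [ 0.46076911 -0.33014108  0.16012202] [ 9.99708129e-01 -2.41586371e-02  7.96452228e-05  1.03041443e-04]
[ 0.1462 -0.6465 -0.      0.      0.      0.0009]
```

carry_out:
  rows:
    - [[0.03,-0.12,0,0,0,0,1],[0.06,-0.24,0,0,0,0,1],[0.09,-0.36,0,0,0,0,1],[0.12,-0.48,0,0,0,0,1],[0.146,-0.58,0,0,0,0,1],[0.146,-0.647,0,0,0,0,1],[0.146,-0.647,0,0,0,0,1],[0.146,-0.647,0,0,0,0,1],[0.146,-0.647,0,0,0,0,1],[0.146,-0.647,0,0,0,0,1]]

```text
clock: 2.65
tool_pos: [0.5493, -0.011, 0.16]
orientation: [1.0, -0.024, 0.0, 0.0]
wrist_force: [-0.2, 0.1, 0.8]
gripper_width: 0.0944
grasp_force: 0.0
```

Run:
```python
from h import *; import pickle
w=imaging.camera_info("wrist"); im=imaging.grab_frame("wrist"); cv2.imwrite("pics/wboard.png",im[:,:,::-1]); pickle.dump(w,open("wboard.pkl","wb"))
s=sensors.get_state(); print(s["clock"],s["tool_pos"],s["orientation"])
a=cv2.imread("pics/wb.png"); b=cv2.imread("pics/wboard.png")
# predicted pixels
wb=pickle.load(open("wb.pkl","rb"))
print("wedge px",proj(wb,[[.507,-.343,.03]]))
print("board px",np.round(proj(w,rot([[.1,.14,.02],[-.1,.14,.02],[-.1,-.14,.02],[.1,-.14,.02]],.552,-.002,-.044)),1).tolist())
```

```text
2.7 [ 0.54935923 -0.01085001  0.1599811 ] [ 9.99704027e-01 -2.43279264e-02  3.04789385e-05  9.38701826e-05]
wedge px [[294.30791567 148.76004659]]
board px [[145.2, 97.7], [164.0, 268.2], [391.3, 267.3], [406.4, 96.0]]
```

View pics/wboard.png

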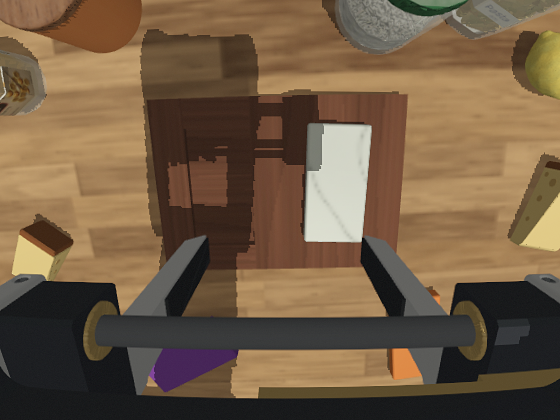

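View pics/wb.png

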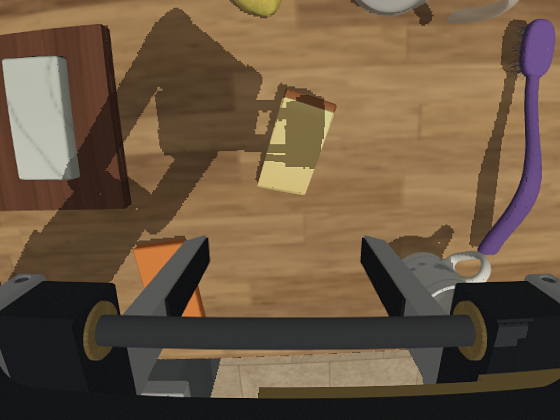

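The wrist view shows the board corners at (148,99), (407,94), (398,268) and the slab top at (307,124), (371,125), (363,242), (305,241). The larger wedge's rind is up at (288,87)–(336,105), with its thin end at (257,186)–(305,194). One enlargement will give exact corners.

Run:
```python
import cv2,numpy as np
a=cv2.imread("pics/wb.png"); b=cv2.imread("pics/wboard.png")
def c(im,x,y,w,h,f):
    o=cv2.resize(im[y:y+h,x:x+w],None,fx=f,fy=f,interpolation=cv2.INTER_CUBIC)
    return (255*(o/255.)**.6).astype(np.uint8)
W=np.zeros((600,800,3),np.uint8)
W[:390,:540]=c(b,142,85,270,195,2)
x=c(a,253,80,85,120,3); W[:360,544:799]=x
x=c(b,300,118,76,130,1.6)
W[392:600,0:122]=x[:208]
x=c(b,0,210,84,68,3); W[392:596,130:382]=x
cv2.imwrite("pics/crop2.png",W)
```

```text
(no output)
```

View pics/crop2.png

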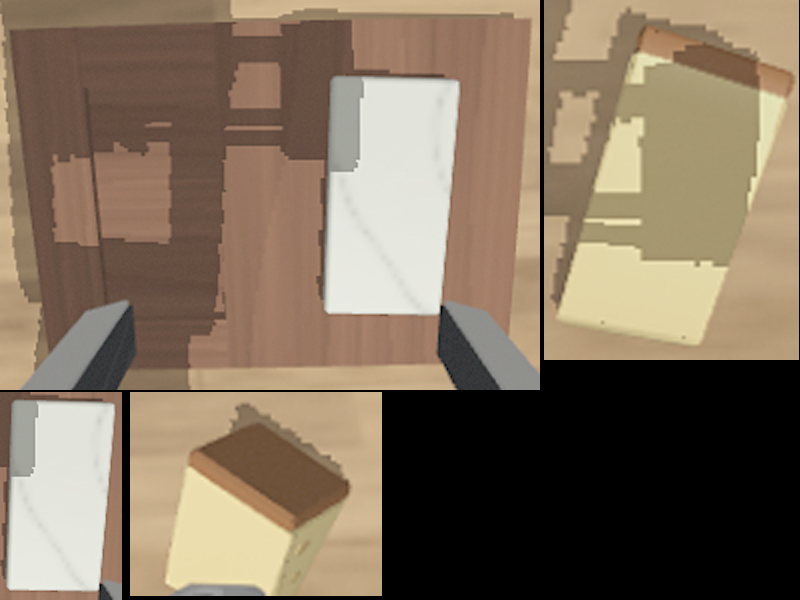

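Run:
```python
from h import *; import pickle
w=pickle.load(open("wboard.pkl","rb")); wb=pickle.load(open("wb.pkl","rb"))
def box(lx,ly,z): return np.array([[lx/2,ly/2,z],[lx/2,-ly/2,z],[-lx/2,-ly/2,z],[-lx/2,ly/2,z]])
for sc in (0,1):
  bd=fit([(w,[[147.5,100],[407.5,94.5],[397,267.5],[166,269]])],box(.2,.28,.02),[.55,0,-.04],sc); print("board",bd)
  sl=fit([(w,[[307.5,123],[371.5,124.5],[363,242],[304,241.5]])],box(.13,.066,.038),[.55,-.07,-.07],sc); print("slab",sl)
  print("big",fit([(wb,[[287,88.3],[336.3,104.3],[305.3,195],[257.7,186.7]])],[[.055,.027,.044],[.055,-.027,.044],[-.055,-.027,.02],[-.055,.027,.02]],[.507,-.343,-.35],sc))
bd=fit([(w,[[147.5,100],[407.5,94.5],[397,267.5],[166,269]])],box(.2,.28,.02),[.55,0,-.04])[0]
P=[[.068,.102,.02],[-.068,.102,.02],[.068,.03,.02],[-.068,.03,.02]]
print("recess px",np.round(proj(w,rot(P,*bd)),1).tolist(),"world",rot([[0,.066,0]],*bd))
sl=fit([(w,[[307.5,123],[371.5,124.5],[363,242],[304,241.5]])],box(.13,.066,.038),[.55,-.07,-.07])[0]
s=sensors.get_state(); cur=(s["tool_pos"],s["orientation"])
for z in (.08,.044-.006): print(rows(cur,([sl[0],sl[1],z],down(sl[2]))))
```

```text
board (array([ 0.55140086, -0.00512574, -0.03243856]), np.float64(1.1158532118669238))
slab (array([ 0.55516473, -0.06730322, -0.05813346]), np.float64(0.3508799674507168))
big (array([ 0.50865449, -0.3444187 , -0.33064758]), np.float64(2.172600391918156))
board (array([ 0.55127351, -0.00511505, -0.03243134,  1.0033626 ]), np.float64(1.0630540922942309))
slab (array([ 0.55521421, -0.06730068, -0.05822547,  0.99620265]), np.float64(0.3029941122789875))
big (array([ 0.50910206, -0.34452131, -0.33067396,  0.96041744]), np.float64(1.4531055673885307))
recess px [[184.4, 128.8], [195.4, 245.3], [250.2, 127.2], [255.2, 244.6]] world [[0.55354143 0.06083954 0.        ]]
[ 1.710e-02  1.122e-01  1.600e-01  1.000e-04 -0.000e+00  3.000e-03]
[ 1.710e-02  1.122e-01  2.440e-01  1.000e-04 -0.000e+00  3.000e-03]
```

Consistent: the recess far corner is predicted at (184,129) and seen at (185,129). The chosen slab is the white one. Descend and grip it.

carry_out:
  rows:
    - [[0.017,0.112,0.06,0,0,0.003,1],[0.017,0.112,0.14,0,0,0.003,1],[0.017,0.112,0.2,0,0,0.003,1],[0.017,0.112,0.238,0,0,0.003,1],[0.017,0.112,0.238,0,0,0.003,1],[0.017,0.112,0.238,0,0,0.003,0.5],[0.017,0.112,0.238,0,0,0.003,0.5],[0.017,0.112,0.238,0,0,0.003,0.5],[0.017,0.112,0.238,0,0,0.003,0.5],[0.017,0.112,0.238,0,0,0.003,0.5]]
  newtons: 15

```text
clock: 3.95
tool_pos: [0.5553, -0.0662, 0.0411]
orientation: [1.0, -0.028, 0.0, 0.0]
wrist_force: [0.1, -0.2, -0.2]
gripper_width: 0.0486
grasp_force: 0.0
```

Run:
```python
from h import *
s=sensors.get_state(); print(s["tool_pos"],s["orientation"],s["gripper_width"],s["grasp_force"],s["wrist_force"])
yaw=2*np.arctan2(s["orientation"][1],s["orientation"][0]); print(yaw)
cur=(s["tool_pos"],s["orientation"])
print(rows(cur,(np.array([.5535,.0608,cur[0][2]]),down(yaw+.0257))))
```

```text
[ 0.55530166 -0.06618717  0.04114507] [ 9.99601792e-01 -2.82176463e-02  1.25544271e-04  7.16108970e-05] 0.04859771777327142 0.0 [ 0.08500161 -0.18011017 -0.23871814]
-0.05644278512750132
[-1.790e-02 -2.534e-01 -0.000e+00  0.000e+00 -1.000e-04 -8.200e-03]
```

Run:
```python
from h import *
for n in ("wrist","scene"):
    im=imaging.grab_frame(n); cv2.imwrite(f"pics/{n}g.png",im[:,:,::-1])
a=cv2.imread("pics/wristg.png"); b=cv2.imread("pics/sceneg.png")
W=np.zeros((600,800,3),np.uint8); W[:420,:560]=a
b=cv2.resize(b[150:270,190:350],None,fx=2,fy=2); 
W[420:600,:320]=b[30:210]
cv2.imwrite("pics/v7.png",W)
```

```text
(no output)
```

View pics/v7.png

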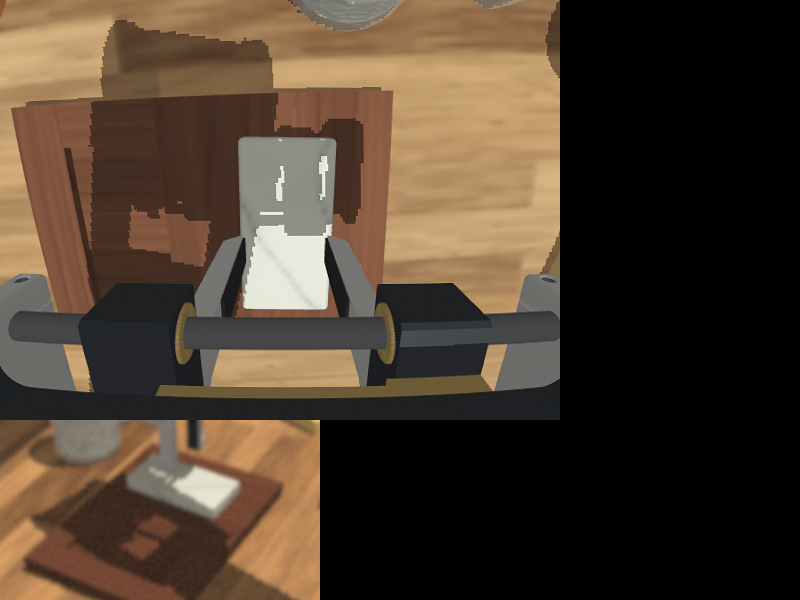

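Run:
```python
from h import *
s=sensors.get_state(); print(s["gripper_width"],s["grasp_force"],s["tool_pos"])
a=R.from_quat(s["orientation"]); w=imaging.camera_info("wrist")
for g in (.0243,.033): 
  for x in(-.008,.008): print(g,x,proj(w,a.apply([[x,g,.011],[x,-g,.011]])+s["tool_pos"]).round(0).tolist())
print(proj(w,rot([[.065,.033,.038],[.065,-.033,.038],[-.065,-.033,.038],[-.065,.033,.038]],.5552,-.0673,-.058)).round(0).tolist())
```

```text
0.04711063388655567 0.0 [ 0.55523338 -0.06616707  0.04095082]
0.0243 -0.008 [[317.0, 237.0], [252.0, 237.0]]
0.0243 0.008 [[318.0, 217.0], [251.0, 217.0]]
0.033 -0.008 [[329.0, 237.0], [240.0, 237.0]]
0.033 0.008 [[330.0, 217.0], [239.0, 217.0]]
[[236.0, 137.0], [336.0, 138.0], [328.0, 310.0], [243.0, 310.0]]
```

carry_out:
  rows:
    - [[0,0,0,0,0,0,0.3],[0,0,0,0,0,0,0.3],[0,0,0,0,0,0,0.3],[0,0,0,0,0,0,0.3],[0,0,0,0,0,0,0.3],[0,0,0,0,0,0,0.3],[0,0,0,0,0,0,0.3],[0,0,0,0,0,0,0.3],[0,0,0,0,0,0,0.3],[0,0,0,0,0,0,0.3]]
  newtons: 15

```text
clock: 5.3
tool_pos: [0.5553, -0.0662, 0.041]
orientation: [1.0, -0.028, 0.0, 0.0]
wrist_force: [0.0, -0.6, -0.8]
gripper_width: 0.028
grasp_force: 0.0
```

Run:
```python
from h import *
im=imaging.grab_frame("wrist"); cv2.imwrite("pics/w8.png",im[:,:,::-1])
s=sensors.get_state(); print(s["gripper_width"],s["grasp_force"])
# slab (white) extents and dark pads along row 232..
d=cv2.absdiff(cv2.imread("pics/w8.png"),cv2.imread("pics/wristg.png")).max(2)
print((d>25).sum())
for n in("wristg","w8"):
  g=cv2.imread(f"pics/{n}.png"); print(n,g[250,210:365:5].max(1).tolist()); print(g[150,225:350:5].max(1).tolist())
```

```text
0.028239657728489766 0.0
25273
wristg [72, 68, 117, 117, 116, 118, 28, 74, 145, 231, 229, 221, 221, 233, 234, 234, 234, 234, 234, 235, 234, 234, 235, 31, 27, 117, 118, 117, 118, 141, 139]
[68, 69, 68, 136, 143, 142, 143, 143, 143, 145, 144, 144, 144, 143, 144, 143, 143, 144, 143, 137, 136, 141, 140, 66, 67]
w8 [73, 70, 68, 69, 71, 68, 120, 120, 120, 123, 25, 224, 225, 236, 237, 237, 238, 237, 238, 238, 28, 121, 120, 121, 120, 137, 135, 136, 130, 145, 142]
[71, 72, 71, 141, 146, 146, 146, 146, 147, 147, 147, 147, 147, 146, 147, 146, 146, 147, 146, 140, 139, 144, 144, 69, 68]
```

Run:
```python
from h import *
g=cv2.imread("pics/w8.png"); 
cv2.imwrite("pics/w8c.png",cv2.resize(g[200:330,190:390],None,fx=4,fy=4,interpolation=cv2.INTER_CUBIC))
```

```text
(no output)
```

View pics/w8c.png

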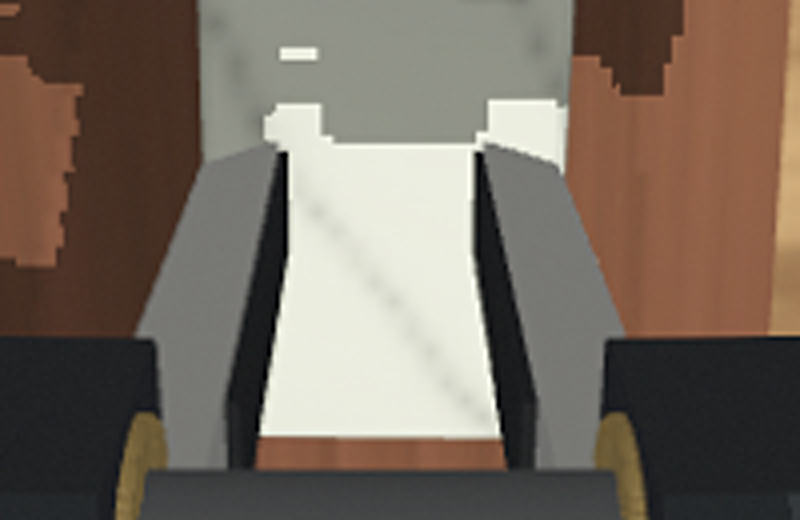

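Run:
```python
from h import *
from station import ctrl
print(ctrl.finger_overhang)
s=sensors.get_state(); w=imaging.camera_info("wrist"); a=R.from_quat(s["orientation"])
# solve tip z in tool frame from image: far/near edges of both pads
px=np.array([[308.7,237.5],[308.7,264],[262,264],[262,237.5]])
f=lambda v:(proj(w,a.apply([[v[1]+.008,v[2]+.014,v[0]],[v[1]-.008,v[2]+.014,v[0]],[v[1]-.008,v[2]-.014,v[0]],[v[1]+.008,v[2]-.014,v[0]]])+s["tool_pos"])-px).ravel()
r=least_squares(f,[0,0,0]); print(r.x,np.sqrt(np.mean(r.fun**2)))
# joint-based tip check in top/scene cameras
for n in("scene","top"):
  print(n,[proj(imaging.camera_info(n),a.apply([[0,.0,z]])+s["tool_pos"]).round(1).tolist() for z in(.011,-.031)])
```

```text
0.011
[-0.03636382  0.00140304  0.0005103 ] 0.6075620423364645
scene [[[280.9, 197.1]], [[280.6, 183.3]]]
top [[[295.8, 187.2]], [[296.2, 180.8]]]
```

carry_out:
  rows:
    - [[0,0,0,0,0,0,1],[0,0,0,0,0,0,1],[0,0,0,0,0,0,1],[0,0,0,0,0,0,1],[0,0,0.01,0,0,0,1],[0,0,0.02,0,0,0,1],[0,0,0.03,0,0,0,1],[0,0,0.04,0,0,0,1],[0,0,0.04,0,0,0,1],[0,0,0.04,0,0,0,1]]

```text
clock: 6.6
tool_pos: [0.5554, -0.0662, 0.0211]
orientation: [1.0, -0.028, 0.0, 0.0]
wrist_force: [0.1, 0.3, 0.6]
gripper_width: 0.0939
grasp_force: 0.0
```

carry_out:
  rows:
    - [[0,0,0.01,0,0,0,1],[0,0,0.02,0,0,0,1],[0,0,0.03,0,0,0,1],[0,0,0.04,0,0,0,1],[0,0,0.046,0,0,0,1],[0,0,0.046,0,0,0,0.5],[0,0,0.046,0,0,0,0.5],[0,0,0.046,0,0,0,0.5],[0,0,0.046,0,0,0,0.5],[0,0,0.046,0,0,0,0.5]]
  newtons: 15

```text
clock: 7.85
tool_pos: [0.5555, -0.0664, -0.0017]
orientation: [1.0, -0.028, 0.0, 0.0]
wrist_force: [-0.7, -0.7, 0.5]
gripper_width: 0.0659
grasp_force: 15.0
```

Run:
```python
from h import *; import pickle
w=imaging.camera_info("wrist"); im=imaging.grab_frame("wrist"); cv2.imwrite("pics/w9.png",im[:,:,::-1]);pickle.dump(w,open("w9.pkl","wb"))
s=sensors.get_state(); print(s["gripper_width"],s["grasp_force"],s["tool_pos"])
```

```text
0.06589829340817954 14.986835718154907 [ 0.55545806 -0.06642218 -0.00175924]
```

carry_out:
  rows:
    - [[-0.003,-0.04,0,0,0,-0.002,0.5],[-0.006,-0.08,0,0,0,-0.004,0.5],[-0.009,-0.12,0,0,0,-0.006,0.5],[-0.012,-0.16,0,0,0,-0.008,0.5],[-0.014,-0.2,0,0,0,-0.008,0.5],[-0.016,-0.23,0,0,0,-0.008,0.5],[-0.018,-0.246,0,0,0,-0.008,0.5],[-0.018,-0.254,0,0,0,-0.008,0.5],[-0.018,-0.254,0,0,0,-0.008,0.5],[-0.018,-0.254,0,0,0,-0.008,0.5]]

```text
clock: 9.15
tool_pos: [0.5523, 0.0612, -0.0033]
orientation: [1.0, -0.016, -0.001, -0.0]
wrist_force: [-0.0, -1.1, -3.4]
gripper_width: 0.0657
grasp_force: 15.0
```

Run:
```python
from h import *; import pickle
w=imaging.camera_info("wrist"); im=imaging.grab_frame("wrist"); cv2.imwrite("pics/w10.png",im[:,:,::-1]);pickle.dump(w,open("w10.pkl","wb"))
s=sensors.get_state(); print(s["gripper_width"],s["grasp_force"],s["tool_pos"],2*np.arctan2(s["orientation"][1],s["orientation"][0]),s["wrist_force"])
```

```text
0.06589480949286997 14.983338117599487 [ 0.55258234  0.06101603 -0.00304356] -0.03189995744013742 [-0.01855602  0.38106857 -3.19829999]
```

The slab's weight now hangs in the fingers, so it is over the recess. Lower it, then release.

carry_out:
  rows:
    - [[0.002,0,0.003,0,0,0,0.5],[0.002,0,0.006,0,0,0,0.5],[0.002,0,0.009,0,0,0,0.5],[0.002,0,0.012,0,0,0,0.5],[0.002,0,0.012,0,0,0,0.5],[0.002,0,0.012,0,0,0,0.5],[0.002,0,0.012,0,0,0,0.76],[0.002,0,0.012,0,0,0,0.76],[0.002,0,0.012,0,0,0,0.76],[0.002,0,0.012,0,0,0,0.76]]

```text
clock: 10.45
tool_pos: [0.5556, 0.0612, -0.0072]
orientation: [1.0, -0.016, 0.001, -0.0]
wrist_force: [0.9, 1.5, 4.4]
gripper_width: 0.0717
grasp_force: 1.6
```

Run:
```python
from h import *; import pickle
w=imaging.camera_info("wrist"); im=imaging.grab_frame("wrist"); cv2.imwrite("pics/w11.png",im[:,:,::-1]);pickle.dump(w,open("w11.pkl","wb"))
s=sensors.get_state(); print(s["gripper_width"],s["grasp_force"],s["tool_pos"],s["wrist_force"])
# slab corners per height hypotheses
for z in (.030,.038): print(z,proj(w,rot([[.065,.033,z],[.065,-.033,z],[-.065,-.033,z],[-.065,.033,z]],.5535,.0608,-.032)).round(1).tolist())
g=cv2.imread("pics/w11.png"); wm=((g.min(2)>95)&(np.ptp(g.astype(int),axis=2)<25)).astype(np.uint8)
for r in (120,130,140,150,160,170,180): 
  x=np.where(wm[r,150:420])[0]+150; print(r,x.min() if len(x) else None,x.max() if len(x) else None,len(x))
```

```text
0.07154209794123106 1.7953755127382465 [ 0.55551381  0.06123267 -0.00722523] [1.28788918 0.96879646 3.09216066]
0.03 [[224.3, 144.9], [346.9, 145.1], [335.6, 347.6], [234.8, 347.6]]
0.038 [[221.3, 146.0], [349.9, 146.2], [337.6, 356.3], [233.0, 356.2]]
120 None None 0
130 None None 0
140 None None 0
150 226 346 121
160 227 345 119
170 227 345 119
180 227 344 118
```

The slab is home: its width in the image (121 px) matches a top at 30 mm, not 38 mm. Fingertip contact with the board also shows the real tips are about 28 mm *behind* the reported TCP, so I'll use that. Next is the larger wedge.

Run:
```python
from h import *
s=sensors.get_state(); cur=(s["tool_pos"],s["orientation"]); print(s["joint_positions"],s["clock"])
b=(np.array([.509,-.3445,0])); yaw=-.33; p=b+.006*np.array([np.cos(yaw),np.sin(yaw),0])
for z in (.05,-.018): print(rows(cur,(np.r_[p[:2],z],down(yaw))))
```

```text
[8.19734857e-03 2.14000585e-01 1.60511426e+00 2.09996288e-04
 1.32003855e+00 1.61025725e+00] 10.5
[-5.580e-02  8.175e-01 -1.148e-01 -2.000e-04 -8.000e-04  9.510e-02]
[-5.620e-02  8.175e-01  2.120e-02 -2.000e-04 -8.000e-04  9.510e-02]
```

carry_out:
  rows:
    - [[0,0,-0.04,0,0,0,1],[0,0,-0.12,0,0,0,1],[0,0.1,-0.12,0,0,0.02,1],[-0.02,0.22,-0.12,0,0,0.06,1],[-0.03,0.34,-0.12,0,0,0.095,1],[-0.04,0.46,-0.12,0,0,0.095,1],[-0.05,0.58,-0.12,0,0,0.095,1],[-0.056,0.7,-0.12,0,0,0.095,1],[-0.056,0.8175,-0.12,0,0,0.095,1],[-0.056,0.8175,-0.12,0,0,0.095,1]]

```text
clock: 11.75
tool_pos: [0.5118, -0.3505, 0.0506]
orientation: [0.986, -0.167, -0.001, 0.0]
wrist_force: [0.1, 1.1, -0.1]
gripper_width: 0.0938
grasp_force: 0.0
```

Run:
```python
from h import *; import pickle
w=imaging.camera_info("wrist"); im=imaging.grab_frame("wrist"); cv2.imwrite("pics/w12.png",im[:,:,::-1]);pickle.dump(w,open("w12.pkl","wb"))
s=sensors.get_state(); cur=(s["tool_pos"],s["orientation"]); print(cur,s["clock"])
T=imaging.grab_frame("top"); cv2.imwrite("pics/top12.png",T[:,:,::-1])
yaw=-.33
a=cv2.imread("pics/w12.png"); b=cv2.resize(T[150:245,215:340,::-1],None,fx=1.9,fy=1.9,interpolation=cv2.INTER_CUBIC)
W=np.zeros((420,800,3),np.uint8); W[:,:560]=a; W[:b.shape[0],561:561+b.shape[1]]=b
cv2.imwrite("pics/v9.png",W)
print(proj(w,rot([[.055,.027,.044],[.055,-.027,.044],[-.055,-.027,.02],[-.055,.027,.02]],.509,-.3445,-.33)).round(1).tolist())
p=np.array([.509+.006*np.cos(yaw),-.3445+.006*np.sin(yaw),-.018]); print(rows(cur,(p,down(yaw))))
```

```text
(array([ 0.5122973 , -0.347964  ,  0.05061316]), array([ 9.86151098e-01, -1.65844304e-01, -1.15147896e-03, -5.94736689e-04])) 11.8
[[237.0, 159.4], [316.2, 159.0], [310.6, 285.5], [247.2, 285.8]]
[ 0.0038 -0.0043  0.1372 -0.0003  0.0008 -0.001 ]
```

View pics/v9.png

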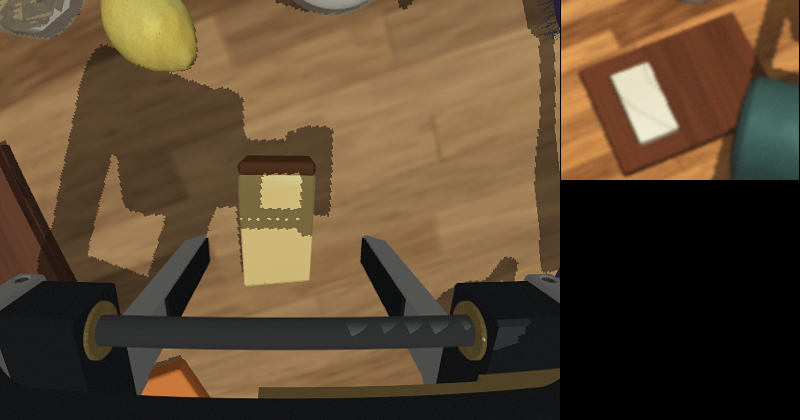

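The larger wedge lies square between the fingers (corners ≈(238,162)–(315,162), (245,286)–(310,281)), matching the fit. The slab sits in the recess. Descend and grip.

carry_out:
  rows:
    - [[0.004,-0.002,0.03,0,0,0,1],[0.004,-0.002,0.07,0,0,0,1],[0.004,-0.002,0.11,0,0,0,1],[0.004,-0.002,0.135,0,0,0,1],[0.004,-0.002,0.135,0,0,0,1],[0.004,-0.002,0.135,0,0,0,0.3],[0.004,-0.002,0.135,0,0,0,0.3],[0.004,-0.002,0.135,0,0,0,0.3],[0.004,-0.002,0.135,0,0,0,0.3],[0.004,-0.002,0.135,0,0,0,0.3]]
  newtons: 12

```text
clock: 13.1
tool_pos: [0.5161, -0.3463, -0.0151]
orientation: [0.986, -0.164, 0.0, 0.0]
wrist_force: [0.4, -0.2, 1.5]
gripper_width: 0.0541
grasp_force: 12.0
```

Run:
```python
from h import *
s=sensors.get_state(); cur=(s["tool_pos"],s["orientation"]); print(cur,s["gripper_width"],s["grasp_force"],s["wrist_force"])
yaw=-.032; c=np.array([.5538,.0610]); u=np.array([np.cos(yaw),np.sin(yaw)])
# x offset of TCP along wedge
yy=2*np.arctan2(cur[1][1],cur[1][0]); off=(np.array(cur[0][:2])-[.509,-.3445])@[np.cos(yy),np.sin(yy)]; print("yaw",yy,"off",off)
p=c+off*u
for z in (cur[0][2]+.075,cur[0][2]+.034,cur[0][2]+.0305): print(z,rows(cur,(np.r_[p,z],down(yaw))))
```

```text
(array([ 0.51607412, -0.3462703 , -0.01513679]), array([ 9.86433968e-01, -1.64158300e-01,  2.79725653e-04,  1.85530713e-05])) 0.05408233039095202 11.96486547589302 [ 0.37497477 -0.151152    1.51665896]
yaw -0.32980936381038384 off 0.007266183016591204
0.05986320992553548 [-1.784e-01 -7.993e-01 -1.501e-01  0.000e+00 -2.000e-04 -9.480e-02]
0.018863209925535487 [-1.785e-01 -7.993e-01 -6.810e-02  0.000e+00 -2.000e-04 -9.480e-02]
0.015363209925535484 [-1.785e-01 -7.993e-01 -6.110e-02  0.000e+00 -2.000e-04 -9.480e-02]
```

Gripped (54 mm, 12 N). Lift and carry it over the slab.

carry_out:
  rows:
    - [[0,0,-0.07,0,0,0,0.3],[0,0,-0.15,0,0,0,0.3],[-0.03,-0.1,-0.15,0,0,-0.02,0.3],[-0.05,-0.21,-0.15,0,0,-0.04,0.3],[-0.08,-0.32,-0.15,0,0,-0.06,0.3],[-0.1,-0.43,-0.15,0,0,-0.08,0.3],[-0.13,-0.54,-0.15,0,0,-0.095,0.3],[-0.15,-0.65,-0.15,0,0,-0.095,0.3],[-0.178,-0.75,-0.15,0,0,-0.095,0.3],[-0.178,-0.799,-0.15,0,0,-0.095,0.3]]

```text
clock: 14.35
tool_pos: [0.5602, 0.0634, 0.059]
orientation: [1.0, -0.014, -0.001, -0.0]
wrist_force: [0.3, -1.3, -1.5]
gripper_width: 0.0539
grasp_force: 12.0
```

carry_out:
  rows:
    - [[0,0,0,0,0,0,0.3],[0,0,0,0,0,0,0.3],[0,0,0,0,0,0,0.3],[0,0,0.02,0,0,0,0.3],[0,0,0.04,0,0,0,0.3],[0,0,0.05,0,0,0,0.3],[0,0,0.06,0,0,0,0.3],[0,0,0.07,0,0,0,0.3],[0,0,0.076,0,0,0,0.3],[0,0,0.076,0,0,0,0.3]]

```text
clock: 15.6
tool_pos: [0.5609, 0.0605, 0.0212]
orientation: [1.0, -0.016, -0.0, 0.0]
wrist_force: [0.1, 0.2, -1.2]
gripper_width: 0.0539
grasp_force: 12.0
```

Run:
```python
from h import *; import pickle
s=sensors.get_state(); cur=(s["tool_pos"],s["orientation"]); print(cur,s["gripper_width"],s["grasp_force"],s["wrist_force"])
yaw=-.032; p=np.array([.5538,.0610])+.0073*np.array([np.cos(yaw),np.sin(yaw)])
print(rows(cur,(np.r_[p,.0147],down(yaw))))
```

```text
(array([0.56089251, 0.06054793, 0.02122395]), array([ 9.99878138e-01, -1.56100360e-02, -1.77745349e-04,  6.03775590e-05])) 0.05390471323260991 11.961138099431992 [ 0.11815541  0.20812655 -1.20854536]
[ 0.0004 -0.0005  0.013   0.      0.0001  0.0002]
```

carry_out:
  rows:
    - [[0,0,0.004,0,0,0,0.3],[0,0,0.008,0,0,0,0.3],[0,0,0.011,0,0,0,0.3],[0,0,0.0135,0,0,0,0.3],[0,0,0.0135,0,0,0,0.3],[0,0,0.0135,0,0,0,0.3],[0,0,0.0135,0,0,0,0.8],[0,0,0.0135,0,0,0,0.8],[0,0,0.0135,0,0,0,0.8],[0,0,0.0135,0,0,0,0.8]]

```text
clock: 16.85
tool_pos: [0.5611, 0.0605, 0.0148]
orientation: [1.0, -0.016, 0.0, 0.0]
wrist_force: [0.4, 0.5, -1.2]
gripper_width: 0.0751
grasp_force: 0.0
```

Run:
```python
from h import *; import pickle
s=sensors.get_state(); cur=(s["tool_pos"],s["orientation"]); print(cur,s["gripper_width"],s["grasp_force"],s["wrist_force"])
# small wedge; view/grasp yaw 2.47, first above
yaw=2.47; b=np.array([.473,.313])
print(rows((cur[0],cur[1]),(np.r_[b,.07],down(yaw))))
```

```text
(array([0.56110931, 0.06050793, 0.01478756]), array([ 9.99877735e-01, -1.56365654e-02,  1.06851790e-04,  3.29284111e-05])) 0.07510667513305443 0.0 [ 0.37211941  0.45734927 -1.22018748]
[-1.919e-01 -4.992e-01 -1.105e-01  1.000e-04 -0.000e+00 -7.962e-01]
```

carry_out:
  rows:
    - [[0,0,-0.08,0,0,0,1],[0,0,-0.16,0,0,0,1],[0,0,-0.24,0,0,-0.04,1],[-0.05,-0.05,-0.24,0,0,-0.09,1],[-0.1,-0.1,-0.24,0,0,-0.15,1],[-0.14,-0.2,-0.24,0,0,-0.2,1],[-0.17,-0.3,-0.24,0,0,-0.26,1],[-0.18,-0.4,-0.24,0,0,-0.31,1],[-0.19,-0.45,-0.24,0,0,-0.37,1],[-0.19,-0.5,-0.24,0,0,-0.42,1]]

```text
clock: 18.1
tool_pos: [0.4734, 0.3146, 0.1347]
orientation: [0.798, 0.603, -0.0, 0.0]
wrist_force: [-0.3, 0.1, -0.1]
gripper_width: 0.0939
grasp_force: 0.0
```

Run:
```python
from h import *; import pickle
s=sensors.get_state(); cur=(s["tool_pos"],s["orientation"]); print(cur)
print(rows(cur,(np.array([.473,.313,.12]),down(2.47))))
ob=[(imaging.camera_info("top"),[[168,186]]),(imaging.camera_info("scene"),[[137,248]])]
f=lambda v:np.concatenate([(proj(c,[v])-p).ravel() for c,p in ob])
r=least_squares(f,[.6,.3,.1]);print("lid",r.x,np.abs(r.fun).max())
T=imaging.grab_frame("top"); cv2.imwrite("pics/top13.png",T[:,:,::-1])
```

```text
(array([0.47336725, 0.31463321, 0.1347197 ]), array([ 7.97689458e-01,  6.03068420e-01, -2.21987733e-05,  9.45892390e-05]))
[-3.300e-03  2.000e-04  2.940e-02  0.000e+00  1.000e-04 -3.741e-01]
lid [0.68982811 0.2885145  0.08852633] 1.89021446489636
```

carry_out:
  rows:
    - [[0,0,0,0,0,-0.055,1],[0,0,0,0,0,-0.11,1],[0,0,0,0,0,-0.165,1],[0,0,0.03,0,0,-0.22,1],[-0.003,0,0.06,0,0,-0.275,1],[-0.003,0,0.1,0,0,-0.33,1],[-0.003,0,0.14,0,0,-0.374,1],[-0.003,0,0.16,0,0,-0.374,1],[-0.003,0,0.16,0,0,-0.374,1],[-0.003,0,0.16,0,0,-0.374,1]]

```text
clock: 19.4
tool_pos: [0.4741, 0.3121, 0.0557]
orientation: [0.334, 0.943, 0.001, 0.001]
wrist_force: [0.4, 0.3, 0.1]
gripper_width: 0.0936
grasp_force: 0.0
```

Run:
```python
from h import *; import pickle
w=imaging.camera_info("wrist"); im=imaging.grab_frame("wrist"); cv2.imwrite("pics/w14.png",im[:,:,::-1]);pickle.dump(w,open("w14.pkl","wb"))
T=imaging.grab_frame("top")
s=sensors.get_state(); cur=(s["tool_pos"],s["orientation"]); print(cur,s["joint_positions"])
print(proj(w,rot([[.045,.025,.04],[.045,-.025,.04],[-.045,-.025,.016],[-.045,.025,.016]],.473,.313,-.67)).round(1).tolist())
b=cv2.resize(T[150:245,215:340,::-1],None,fx=1.9,fy=1.9,interpolation=cv2.INTER_CUBIC)
W=np.zeros((420,800,3),np.uint8); W[:,:560]=im[:,:,::-1]; W[:b.shape[0],561:561+b.shape[1]]=b
cv2.imwrite("pics/v10.png",W)
```

```text
(array([0.47420133, 0.31223775, 0.05587945]), array([3.33183771e-01, 9.42861333e-01, 7.29437014e-04, 7.41228622e-04])) [ 4.82500073e-01  1.79562046e-01  1.51238983e+00 -9.38561790e-05
  1.44756296e+00 -4.08927873e-01]
[[317.7, 279.3], [254.7, 279.9], [253.4, 162.2], [316.8, 161.6]]
```

View pics/v10.png

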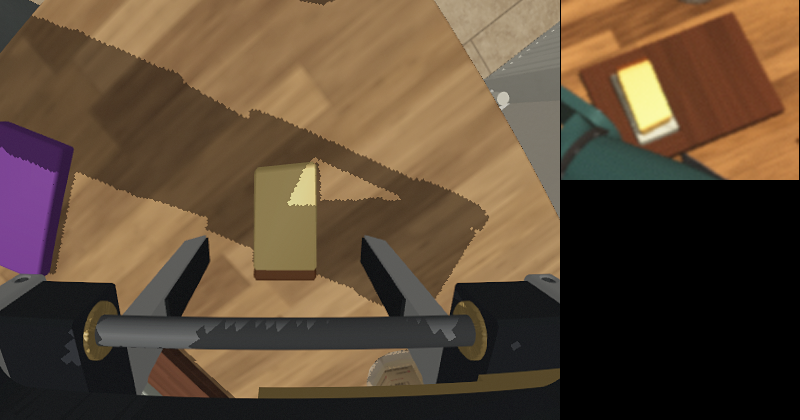

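The small wedge is square between the fingers (thin end (255,167)–(318,162), rind end (254,278)–(316,280)), and the larger one sits in the middle of the slab. Descend and grip.

carry_out:
  rows:
    - [[-0.005,0,0.04,0,0,0,1],[-0.005,0,0.08,0,0,0,1],[-0.005,0,0.12,0,0,0,1],[-0.005,0,0.143,0,0,0,1],[-0.005,0,0.143,0,0,0,1],[-0.005,0,0.143,0,0,0,0.3],[-0.005,0,0.143,0,0,0,0.3],[-0.005,0,0.143,0,0,0,0.3],[-0.005,0,0.143,0,0,0,0.3],[-0.005,0,0.143,0,0,0,0.3]]
  newtons: 12

```text
clock: 20.75
tool_pos: [0.4756, 0.3104, -0.0167]
orientation: [0.333, 0.943, 0.0, 0.0]
wrist_force: [-0.6, -0.3, 0.2]
gripper_width: 0.0496
grasp_force: 12.0
```

Run:
```python
from h import *
s=sensors.get_state(); P=np.array(s["tool_pos"]); q=R.from_quat(s["orientation"]); print(P,s["orientation"],s["gripper_width"],s["grasp_force"],s["wrist_force"])
# small pose (assume aligned with tool; x opposite tool x); small origin in tool frame
ty=2*np.arctan2(s["orientation"][1],s["orientation"][0]); sy=ty-np.pi; u=np.array([np.cos(sy),np.sin(sy)])
off=(P[:2]-[.473,.313])@u; print("tool yaw",ty,"off along small x",off)
Ms=R.from_euler("z",sy); o=np.r_[P[:2]-off*u,0]
rel_t=Ms.inv().apply(P-o); rel_q=Ms.inv()*q     # tool in small frame
by=-.0316
big=np.array([.5538,.0608,.030]); Rb=R.from_euler("z",by)
# target small: x = -big x tilted; base on slope: rotate so thin end (toward big +x) goes up
t=.261; Rs=Rb*R.from_euler("y",-t)*R.from_euler("z",np.pi)
sp=big+Rb.apply([-.010,0,.032])
print("small base normal",Rs.apply([0,0,1]),"x",Rs.apply([1,0,0]), "top normal",Rs.apply([np.sin(t),0,np.cos(t)]))
n=Rs.apply([0,0,1])
for h in (.06,.02,.008,0.0):
    tp=sp+[0,0,h]+Rs.apply(rel_t); tq=(Rs*rel_q)
    print(h,tp.round(4),tq.as_quat().round(4))
    np.save(f"tgt{int(h*1000)}.npy",np.r_[tp,tq.as_quat()])
```

```text
[ 0.47555844  0.31041838 -0.01665852] [3.32774110e-01 9.43006550e-01 1.23647212e-04 1.51746391e-04] 0.049594220368876084 11.99656829237938 [-0.63349616 -0.27402665  0.21647022]
tool yaw 2.4631049887639707 off along small x 0.003612072831403024
small base normal [-0.25791799  0.00815292  0.96613241] x [-0.96565008  0.0305247  -0.25804681] top normal [-0.49836585  0.0157536   0.86682368]
0.06 [0.5446 0.0611 0.105 ] [-0.9914  0.0157 -0.13   -0.0022]
0.02 [0.5446 0.0611 0.065 ] [-0.9914  0.0157 -0.13   -0.0022]
0.008 [0.5446 0.0611 0.053 ] [-0.9914  0.0157 -0.13   -0.0022]
0.0 [0.5446 0.0611 0.045 ] [-0.9914  0.0157 -0.13   -0.0022]
```

carry_out:
  rows:
    - [[0,0,-0.08,0,0,0,0.3],[0,0,-0.18,0,0,0,0.3],[0,0,-0.27,0,0,0.05,0.3],[0,0,-0.27,0,0,0.105,0.3],[0,0,-0.27,0,0,0.16,0.3],[0,0,-0.27,0,0,0.215,0.3],[0,0,-0.27,0,0,0.27,0.3],[0,0,-0.27,0,0,0.325,0.3],[0,0,-0.27,0,0,0.38,0.3],[0,0,-0.27,0,0,0.43,0.3]]

```text
clock: 22.0
tool_pos: [0.4751, 0.3101, 0.1176]
orientation: [0.851, 0.526, -0.001, 0.0]
wrist_force: [-0.5, 0.0, -1.5]
gripper_width: 0.0498
grasp_force: 12.0
```

Run:
```python
from h import *
s=sensors.get_state(); cur=(s["tool_pos"],s["orientation"]); print(cur,s["gripper_width"],s["grasp_force"])
t=np.load("tgt60.npy"); print(rows(cur,(np.r_[t[:2],.12],down(-.0316))))
```

```text
(array([0.47506466, 0.31014818, 0.11755438]), array([ 8.50712667e-01,  5.25630620e-01, -6.39605530e-04,  5.26424145e-06])) 0.049768803501838335 11.991190016269684
[-0.3832  0.3473 -0.0047  0.      0.0004  0.3624]
```

carry_out:
  rows:
    - [[-0.04,0.04,0,0,0,0.05,0.3],[-0.09,0.08,0,0,0,0.1,0.3],[-0.14,0.13,0,0,0,0.155,0.3],[-0.19,0.18,0,0,0,0.21,0.3],[-0.24,0.22,0,0,0,0.265,0.3],[-0.29,0.27,0,0,0,0.32,0.3],[-0.34,0.31,0,0,0,0.362,0.3],[-0.383,0.347,0,0,0,0.362,0.3],[-0.383,0.347,0,0,0,0.362,0.3],[-0.383,0.347,0,0,0,0.362,0.3]]

```text
clock: 23.25
tool_pos: [0.5458, 0.0624, 0.1179]
orientation: [1.0, -0.012, -0.0, -0.0]
wrist_force: [-0.3, -0.5, -1.1]
gripper_width: 0.0498
grasp_force: 12.0
```

Run:
```python
from h import *
s=sensors.get_state(); cur=(s["tool_pos"],s["orientation"]); print(cur,s["gripper_width"],s["grasp_force"])
for h in (60,20): t=np.load(f"tgt{h}.npy"); print(rows(cur,(t[:3],t[3:])))
```

```text
(array([0.54583908, 0.06241159, 0.1178677 ]), array([ 9.99922459e-01, -1.24414038e-02, -4.34786600e-04, -3.12716914e-04])) 0.04976733891631766 11.996565610170364
[-0.0024  0.0027  0.0258 -0.0006  0.0833  0.0021]
[-0.0023  0.0028  0.1058 -0.0006  0.0833  0.0021]
```

carry_out:
  rows:
    - [[-0.002,0.003,0,0,0.03,0.002,0.3],[-0.002,0.003,0.02,0,0.06,0.002,0.3],[-0.002,0.003,0.03,0,0.083,0.002,0.3],[-0.002,0.003,0.045,0,0.083,0.002,0.3],[-0.002,0.003,0.06,0,0.083,0.002,0.3],[-0.002,0.003,0.075,0,0.083,0.002,0.3],[-0.002,0.003,0.09,0,0.083,0.002,0.3],[-0.002,0.003,0.106,0,0.083,0.002,0.3],[-0.002,0.003,0.106,0,0.083,0.002,0.3],[-0.002,0.003,0.106,0,0.083,0.002,0.3]]

```text
clock: 24.5
tool_pos: [0.5454, 0.0603, 0.0654]
orientation: [0.991, -0.016, 0.13, 0.002]
wrist_force: [0.2, 0.1, -1.4]
gripper_width: 0.0499
grasp_force: 12.0
```

Run:
```python
from h import *
s=sensors.get_state(); cur=(s["tool_pos"],s["orientation"]); print(cur,s["gripper_width"],s["grasp_force"],s["wrist_force"])
for h in (8,0): t=np.load(f"tgt{h}.npy"); print(rows(cur,(t[:3],t[3:])))
```

```text
(array([0.54539558, 0.06028937, 0.06535092]), array([ 0.99137296, -0.01559807,  0.13012892,  0.00167767])) 0.04991271368260696 11.996653228998184 [ 0.16961393  0.12678592 -1.41116556]
[-0.0079 -0.0015  0.0235 -0.0004 -0.0001  0.    ]
[-0.0121 -0.0015  0.039  -0.0004 -0.0001  0.    ]
```

carry_out:
  rows:
    - [[-0.002,-0.001,0.006,0,0,0,0.3],[-0.004,-0.001,0.012,0,0,0,0.3],[-0.006,-0.001,0.018,0,0,0,0.3],[-0.008,-0.001,0.024,0,0,0,0.3],[-0.01,-0.001,0.03,0,0,0,0.3],[-0.011,-0.001,0.034,0,0,0,0.3],[-0.012,-0.001,0.036,0,0,0,0.3],[-0.012,-0.001,0.036,0,0,0,0.3],[-0.012,-0.001,0.036,0,0,0,0.3],[-0.012,-0.001,0.036,0,0,0,0.3]]

```text
clock: 25.75
tool_pos: [0.5442, 0.0609, 0.0464]
orientation: [0.991, -0.016, 0.13, 0.002]
wrist_force: [-0.5, -0.7, -0.7]
gripper_width: 0.0497
grasp_force: 12.0
```

carry_out:
  rows:
    - [[-0.0003,0,0.001,0,0,0,0.3],[-0.0006,0,0.002,0,0,0,0.3],[-0.0008,0,0.003,0,0,0,0.3],[-0.001,0,0.004,0,0,0,0.3],[-0.001,0,0.004,0,0,0,0.3],[-0.001,0,0.004,0,0,0,0.3],[-0.001,0,0.004,0,0,0,0.3],[-0.001,0,0.004,0,0,0,0.3],[-0.001,0,0.004,0,0,0,0.3],[-0.001,0,0.004,0,0,0,0.3]]

```text
clock: 27.0
tool_pos: [0.5446, 0.0609, 0.0458]
orientation: [0.991, -0.016, 0.131, 0.002]
wrist_force: [-4.4, -1.0, 6.8]
gripper_width: 0.0504
grasp_force: 12.0
```

Firm contact, with the force square to the slope as expected. Ease off slightly and release.

carry_out:
  rows:
    - [[0,0,-0.001,0,0,0,0.3],[0,0,-0.002,0,0,0,0.3],[0,0,-0.002,0,0,0,0.3],[0,0,-0.002,0,0,0,0.55],[0,0,-0.002,0,0,0,0.7],[0,0,-0.002,0,0,0,0.8],[0,0,-0.002,0,0,0,0.8],[0,0,-0.02,0,0,0,0.8],[0,0,-0.06,0,0,0,0.8],[0,0,-0.12,0,0,0,0.9]]

```text
clock: 28.25
tool_pos: [0.5278, 0.0613, 0.1023]
orientation: [0.992, -0.016, 0.129, 0.002]
wrist_force: [1.0, 0.5, 0.4]
gripper_width: 0.0821
grasp_force: 0.0
```

carry_out:
  rows:
    - [[0,0,-0.06,0,0,0,1],[0,0,-0.12,0,-0.03,0,1],[0,0,-0.18,0,-0.06,0,1],[0,0,-0.2,0,-0.083,0,1],[0,0,-0.2,0,-0.083,0,1],[0,0,-0.2,0,-0.083,0,1],[0,0,-0.2,0,-0.083,0,1],[0,0,-0.2,0,-0.083,0,1],[0,0,-0.2,0,-0.083,0,1],[0,0,-0.2,0,-0.083,0,1]]

```text
clock: 29.5
tool_pos: [0.5028, 0.0621, 0.1988]
orientation: [1.0, -0.016, 0.0, -0.0]
wrist_force: [-1.1, -0.1, -0.0]
gripper_width: 0.0942
grasp_force: 0.0
```

Run:
```python
from h import *
w=imaging.camera_info("wrist"); im=imaging.grab_frame("wrist"); S=imaging.grab_frame("scene"); sc=imaging.camera_info("scene")
cv2.imwrite("pics/w15.png",im[:,:,::-1]); cv2.imwrite("pics/s15.png",S[:,:,::-1])
# predicted small top (level) at nominal, corners
by=-.0316; Rb=R.from_euler("z",by); sp=np.array([.5538,.0608,.030])+Rb.apply([-.01,0,.032]); Rs=Rb*R.from_euler("y",-.261)*R.from_euler("z",np.pi)
top=sp+Rs.apply([[.045,.025,.04],[.045,-.025,.04],[-.045,-.025,.016],[-.045,.025,.016]]); print(top.round(3).tolist())
bigT=rot([[.055,.027,.074],[.055,-.027,.074],[-.055,-.027,.05],[-.055,.027,.05]],.5538,.0608,by)
slab=rot([[.065,.033,.03],[.065,-.033,.03],[-.065,-.033,.03],[-.065,.033,.03]],.5538,.0608,by)
o=[]
for c,g in((w,im),(sc,S)):
    b=g[:,:,::-1].copy()
    for P,col in((top,(255,0,0)),(bigT,(0,0,255)),(slab,(0,255,0))):
        cv2.polylines(b,[(proj(c,P)*16).round().astype(np.int32)],True,col,1,cv2.LINE_AA,4)
    o.append(b)
p=proj(w,[top.mean(0)])[0].astype(int); print(p); q=proj(sc,[top.mean(0)])[0].astype(int)
def cr(b,p,r): y=max(p[1]-r,0);x=max(p[0]-r,0); return cv2.resize(b[y:y+2*r,x:x+2*r],(400,400),interpolation=cv2.INTER_CUBIC)
raw=S[:,:,::-1]
cv2.imwrite("pics/v11.png",np.hstack([cr(o[0],p,100),cr(o[1],q,50)]))
```

```text
[[0.489, 0.038, 0.089], [0.491, 0.088, 0.089], [0.584, 0.085, 0.089], [0.582, 0.035, 0.089]]
[284 163]
```

View pics/v11.png

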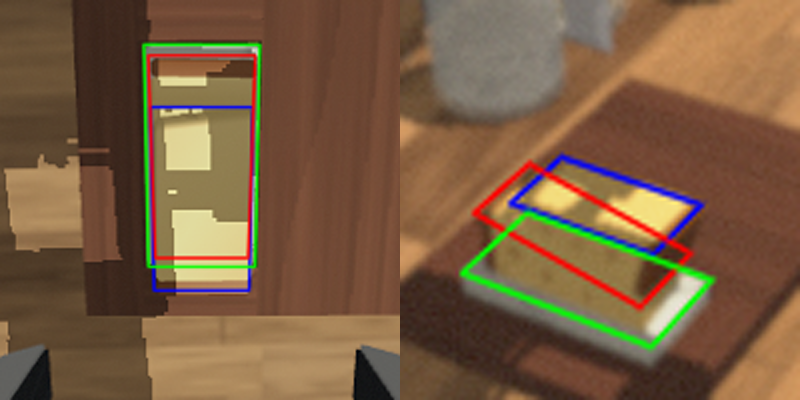

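The last picture shows the stack where predicted. The small wedge's level top fits its outline in both views ((154,107)–(250,291) in the wrist crop), and the larger wedge and slab lie under it. The gripper is clear, so I'll hand in.

```bash
python3 -c "
from station import job
print(job.sign_off())"
```

```text
the job is handed in; nothing more can be done
None
```

I handed the job in at about 29.6 s on the robot's clock: the slab is home in the recess, the larger wedge flat on it and the smaller wedge level on its slope, all matching the final pictures; sign-off returned no verdict, and I never moved near the jar or lemon.

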